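# Open the antenna switch and throw its lever

### The arm

A 6-joint arm with a two-finger parallel gripper is mounted at the origin on the work surface. World frame = base frame: x ahead of the robot, y to its left, z up, the work surface at z = 0. Lengths are in m, angles in rad, forces in N, time in s.
With the tool pointing down it reaches from about 0.3 to 0.75 m from the base axis. Payload 8.5 kg.
Tool frame: the origin (TCP) lies at the very end of the fingers, on their centre line; the grasp point (between the pads) lies 19 mm behind it (tcp_to_grasp is the distance from the TCP to the grasp point, in m); z points along the fingers, x is the direction in which the jaws open and shut, and the axes are right-handed (so a half turn about z gives the same grasp; the last joint's range is limited). The gripper opens to 85 mm and grips with 20 to 120 N. Pads are 22 mm wide; open, the fingers measure 114 mm over their backs; the gripper's body (76 mm by 85 mm) begins 54 mm behind the grasp point. The pads swing forward as they close: fully open they stand 13 mm farther back than shut.
Start: joints at [-1.415, 0.381, 1.297, -0, 1.464, -0.215], TCP at [0.199, -0.513, 0.231] pointing down, gripper open.
Joint ranges: [-3.11, 3.11], [-0.89, 2.33], [0.22, 2.48], [-1.42, 4.56], [0.17, 2.85], [-2.88, 2.88]. Speed limits (rad/s): [2.39, 2.39, 3.14, 3.14, 3.14, 3.14].

### API

Orientations are given as a rotation vector (axis times angle).
In Python, from station import sense, grab_frame, job_done, tcp_to_grasp gives the robot as it stands.
- The arm moves only by the shell command python3 -m inch 'ROWS' [FORCE]. ROWS is JSON, a list of rows, each a list of 3 entries, a list of its own where there are three numbers: the shift along the world's x, y, z in mm, then the turn, a rotation vector about the world's x, y, z in degrees, then the finger opening in mm, from 0 to 85.4. A call has 1 to 10 rows; each row shifts and turns the commanded pose from where the row before left it; what a row does not reach is not made up. A row lasts 1/10 s, in which the tool goes at most 50 mm and 8.59 degrees, less where a joint would pass 70% of its speed; a pose out of reach is approached as far as the arm can. A call is refused whole if a number of a shift passes 50 or a number of a turn 8.59, either way. A call with a gripper value outside its range is refused whole. The fingers move at their own pace and stop on an object; FORCE is the grip in N (left out, the last holds). Time passes only in rows, so rows that do not move let the fingers close. It gives the time, the measured TCP pose, the force and the opening at its end, in the units of the state.
- sense(): the state, without advancing time (a new reading comes with each control period).
- grab_frame(name): name is "scene" or "top" or "wrist"; returns a dict with "frame" (420x560x3 uint8, red, green, blue), "intrinsics" (3x3 intrinsics, pixels), "R" (3x3) and "t" (3): a world point X has camera coordinates R X + t; the wrist camera has in their place "T_tool_cam" (4x4, takes a point from camera to tool coordinates, whose origin is the TCP and whose axes are the tool frame's). Camera axes: x right, y down, z forward; pixel columns grow to the right and rows downward; lengths in m; the calibration is good to about 2 mm. A picture is of the moment at which its call begins: read the wrist's pose just before it. There is no depth.
- job_done(): hands the job in, once; it reports no verdict.
The state is a dict: "t": time; "joint_pos": joint angles; "dq": joint speeds; "joint_efforts": joint torques, N m; "tool_pos": TCP position; "tool_rot": TCP orientation; "force": force on the tool from outside, world axes, zero at the start; "wrist_torque": the same for the moment, N m; "gripper_width": finger opening in m.
Only numpy, scipy, OpenCV 4.12 (cv2) and the standard library are available. Lean on these libraries where they do the work, as an engineer would, in place of code of your own. Each camera call takes 0.05 s, during which the arm holds its last target.

### The job

Change the station over to the other antenna: lift the loose aluminium lid off the antenna switch box by its knob and set it down gently, knob up and wholly on the cork mat. Then throw the lever inside the open box all the way over to its other side and leave the box open. Do not shift the other things on the desk.

Things in the scene. Friction and masses are not known exactly. Their poses are not given: they have to be found in the camera images.
- switch_box: Antenna switch: open-topped aluminium box, 160 (x) x 135 (y) x 100 mm high, walls and floor 4 mm, fixed to the desk, turned up to 30 degrees, on either side of the desk (the mat is on the other). Origin: centre of its underside; z up. Three coax sockets stand out 18 mm from its +x face, 30 mm up. At the start the lid lies loose on its rim and hides the lever.
- lid: Loose lid, about 280 g: plate 164 (x) x 139 (y) x 5 mm; the lip below it, 6 mm deep, 146 x 121 mm, sits in the box with 3 mm play. Origin: centre of the lip's lower edge (plate at z = 6 to 11 mm); z up through the knob. Closed, its axes lie along the box's, its origin 94 mm above the box's. Set down, it stands on its lip. Do not drop it; over 40 N on box or mat is rough.
- lid_knob (a point): Where to grip the lid's knob: on its axis, 34 mm above the lid's origin (23 mm above the plate's top). Upright round black knob at the middle of the lid: head 28 mm in diameter from 8 to 38 mm above the plate, on a stem 20 mm in diameter.
- lid_corner0 (a point): Corner of the lid plate, at x = 82 mm, y = 69.5 mm, z = 6 mm (plate's underside) in the lid's frame.
- lid_corner1 (a point): Corner of the lid plate, at x = 82 mm, y = -69.5 mm, z = 6 mm (plate's underside) in the lid's frame.
- lid_corner2 (a point): Corner of the lid plate, at x = -82 mm, y = -69.5 mm, z = 6 mm (plate's underside) in the lid's frame.
- lid_corner3 (a point): Corner of the lid plate, at x = -82 mm, y = 69.5 mm, z = 6 mm (plate's underside) in the lid's frame.
- mat: Flat cork mat, 230 (x) x 200 (y) x 4 mm thick, fixed to the desk. Origin: centre of its underside. It may be turned up to 23 degrees.
- lever (a joint): Angle of the lever in the box (rad): 0 = leaning 0.6 rad from upright to the box's -x, 0.6 = upright, 1.2 = leaning 0.6 rad to the box's +x; stops at 0 and 1.2. Starts between 0 and 0.2; all the way over is 1.2. It swings about a level axis parallel to the box's y, 26 mm above the box's origin, needs about 1.5 N at the ball and stays where it is left.
- lever_tip (a point): Centre of the lever's black ball, 26 mm in diameter, on a 10 mm rod, 50 mm from the swing axis. At either stop it is 28 mm from the box's middle and 67 mm above the desk (33 mm below the rim); upright, 76 mm above the desk. Below it is a grey block 70 (x) x 50 mm, top 29 mm above the desk, its axle to 39 mm.
- pen_cup: Bystander: orange ceramic pen cup with three pens, 74 mm across, 155 mm tall with the pens. Origin: centre of its underside.
- scanner: Bystander: black handheld scanner radio lying on its back, 135 x 62 x 34 mm with an 80 mm stub antenna at its +x end. Origin: centre of the case's underside.
- tape_roll: Bystander: flat black roll of tape, 90 mm across, 19 mm high. Origin: centre of its underside.
- screwdriver: Bystander: screwdriver lying on the desk, 200 mm long.
- mug: Bystander: white mug, 80 mm across, 95 mm tall. Origin: centre of its underside.
- table: The maple desk, top at z = 0.
Mind the look-alikes: they are no part of the job. What is shaped like the switch_box but green is not meant.

How it is judged:
By the outcome, as a careful person would: the job done as asked, in the order asked, and still so for the second after the job is handed in, with the robot touching nothing.
It also fails if it takes over 58 s, if anything falls off the work surface, if the arm or the gripper's body presses on something with over 40 N, if the wrist force passes 120 N, or if a joint passes its speed limit or range.

## Working session

There is one attempt and no reset: what is moved stays moved. The work goes in short steps, Python scripts to look and compute and a shell command to move; the robot and the scene stay as the last step left them, time stands still between calls to the robot, and variables do not carry over. Pictures are saved under pics/ and viewed, and the job is handed in when it is done.

```bash
ls; mkdir -p pics
python3 - <<'E'
from station import sense, grab_frame, tcp_to_grasp
import cv2,numpy as np
print(tcp_to_grasp)
s=sense();print(s)
for n in ["scene","top"]:
    f=grab_frame(n);cv2.imwrite(f"pics/{n}0.png",f["frame"][:,:,::-1])
    np.savez(f"pics/{n}0.npz",**f)
    print(n,f["intrinsics"],f["R"],f["t"])
E
```

```text
pics
0.0187
{'t': 0.0, 'joint_pos': array([-1.41531204e+00,  3.81222361e-01,  1.29823992e+00,  6.26375689e-06,
        1.46361918e+00, -2.15284854e-01]), 'dq': array([ 0.00159783, -0.00052282, -0.00126621, -0.00168628, -0.00173098,
       -0.00102406]), 'joint_efforts': array([ 1.31995412e-04, -4.48454618e+01, -2.31272990e+01, -1.07202059e-04,
        4.78624526e-03, -1.17412137e-05]), 'tool_pos': array([ 0.19924441, -0.5123336 ,  0.23070466]), 'tool_rot': array([-2.59194529e+00,  1.77329817e+00,  1.59580700e-03]), 'force': array([-0.7705016 ,  0.24027733, -0.07139296]), 'wrist_torque': array([-0.00265693, -0.03633171, -0.02966378]), 'gripper_width': 0.08560906288377455}
scene [[471.08463638   0.         281.72746404]
 [  0.         471.08463638 212.02817294]
 [  0.           0.           1.        ]] [[-0.72849284  0.68499259 -0.0091288 ]
 [ 0.56945412  0.59810198 -0.56391136]
 [-0.38081515 -0.41600383 -0.82578486]] [ 0.39014426 -0.22704108  2.03603734]
top [[408.9797115    0.         282.30399897]
 [  0.         408.9797115  199.1180919 ]
 [  0.           0.           1.        ]] [[ 4.11359015e-02 -9.99153167e-01 -8.86403323e-04]
 [-9.73845495e-01 -3.98955254e-02 -2.23681246e-01]
 [ 2.23456461e-01  1.00645496e-02 -9.74661949e-01]] [-0.01308819  0.56216535  1.24081085]
```

View pics/top0.png

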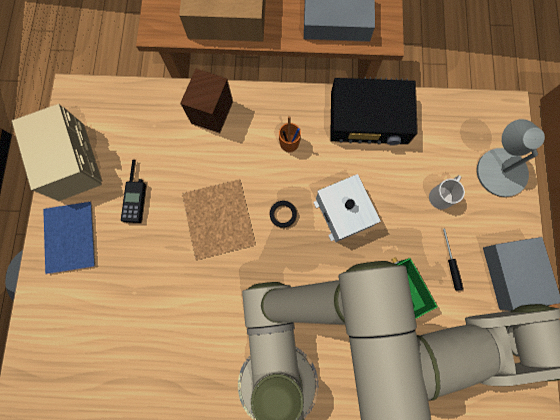

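View pics/scene0.png

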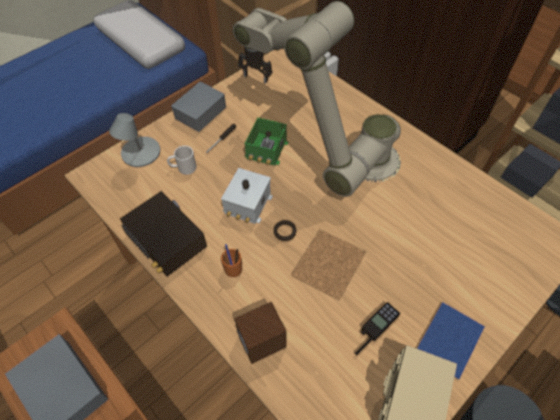

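The top view shows three candidates for the switch box:
- The aluminium box with the black knob, at (348,208). Its coax sockets are on the left side at about (318,210) and (330,240).
- The green open box at (415,290), which is the look-alike.
- The grey block at (520,275).

I choose the aluminium one at (348,208). The mat is at (220,220), and the tape roll at (283,214) lies between the box and the mat. Next I'll check the choice in a close crop.

Run:
```python
import cv2
a=cv2.imread("pics/top0.png")[165:255,300:400];b=cv2.imread("pics/scene0.png")[160:235,205:295]
cv2.imwrite("pics/c1.png",cv2.hconcat([cv2.resize(a,(400,360),interpolation=2),cv2.resize(b,(400,360),interpolation=2)]))
a=cv2.imread("pics/top0.png")[165:275,170:310]
cv2.imwrite("pics/c2.png",cv2.resize(a,None,fx=5,fy=5,interpolation=2))
```

```text
(no output)
```

View pics/c1.png

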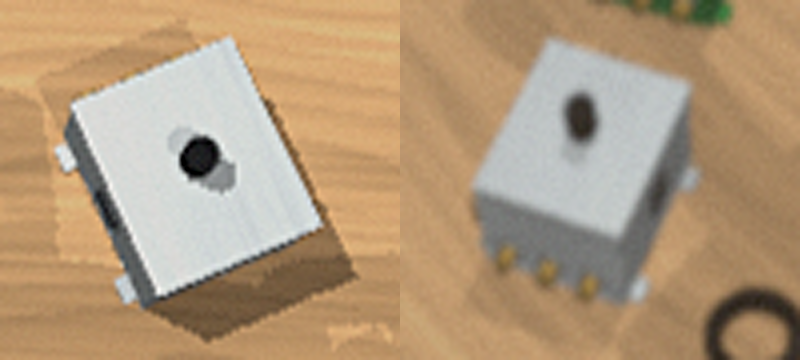

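View pics/c2.png

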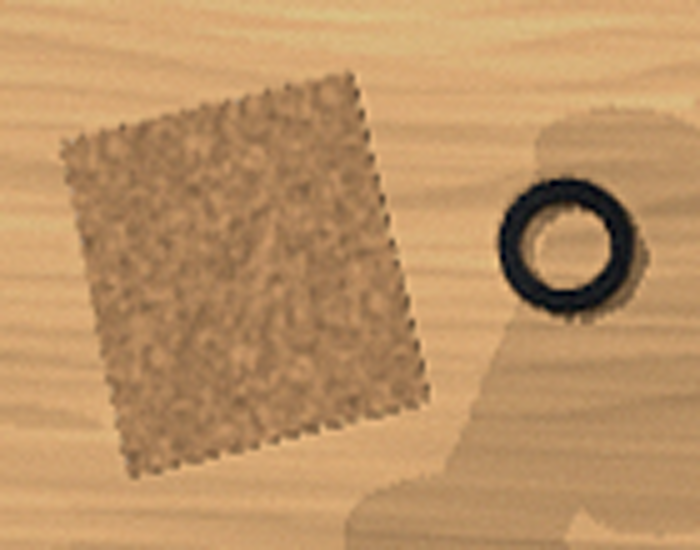

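```bash
cat > h.py <<'E'
import numpy as np,cv2
def load(n): return dict(np.load(f"pics/{n}.npz"))
def ray(f,px,z):
    K=f["intrinsics"];R=f["R"];t=f["t"]
    c=-R.T@t
    d=R.T@np.linalg.inv(K)@np.array([px[0],px[1],1.])
    return c+d*(z-c[2])/d[2]
def rectfit(P):
    # ordered corners -> centre, long side dir
    P=np.array(P)[:,:2];return P.mean(0),[np.linalg.norm(P[i]-P[(i+1)%4])*1000 for i in range(4)],[np.degrees(np.arctan2(*(P[(i+1)%4]-P[i])[::-1])) for i in range(4)]
def proj(f,X):
    p=f["intrinsics"]@(f["R"]@np.array(X)+f["t"]);return p[:2]/p[2]
E
python3 - <<'E'
from h import *
f=load("top0")
o=np.array([300,165])
# from crop c1 (scale 4), 
lid=[o+(np.array(p)+.5)/4-.5 for p in [(70,104),(232,38),(322,226),(156,298)]]
P=[ray(f,p,.105) for p in lid];print(rectfit(P))
k=o+np.array((199.5,156.5))/4-.5
print("knob top",ray(f,k,.143))
s=load("scene0")
print("scene knob top",ray(s,np.array([205,160])+np.array((579*90/400,102*75/360)),.138))
o=np.array([170,165])
m=[o+np.array(p)/5-.5 for p in [(62,146),(352,73),(430,402),(133,478)]]
print("mat",rectfit([ray(f,p,.004) for p in m]))
t=o+np.array((568,247))/5-.5;print("tape",ray(f,t,.019))
E
```

```text
(array([ 0.53972331, -0.19408156]), [np.float64(138.37605198647103), np.float64(161.6107212286767), np.float64(139.47337754420948), np.float64(163.14352584352162)], [np.float64(-65.03182844303522), np.float64(-154.92150313080037), np.float64(115.59722314015602), np.float64(24.69503214238054)])
knob top [ 0.53845046 -0.1912743   0.143     ]
scene knob top [0.28933975 0.03803596 0.138     ]
mat (array([0.50056782, 0.21899981]), [np.float64(199.70040155032083), np.float64(229.24893019026499), np.float64(197.32079877544817), np.float64(228.18282718179242)], [np.float64(-72.93308205467697), np.float64(-163.5156503997436), np.float64(106.7607927772746), np.float64(17.07985360411426)])
tape [0.52295796 0.00580572 0.019     ]
```

```bash
python3 -m inch '[[[20,20,0],[0,0,0],85],[[35,35,0],[0,0,0],85],[[38,36,0],[0,0,1],85],[[38,36,0],[0,0,1],85],[[38,36,0],[0,0,1],85],[[38,36,0],[0,0,1],85],[[38,36,0],[0,0,0],85],[[38,36,0],[0,0,0],85],[[33,29,0],[0,0,0],85],[[23,20,0],[0,0,0],85]]' 40; python3 -m inch '[[[0,0,0],[0,0,0],85],[[0,0,0],[0,0,0],85],[[0,0,0],[0,0,0],85]]'
cat >> h.py <<'E'
def snap(n,name):
    from station import sense,grab_frame
    s=sense();f=grab_frame(n)
    if n=="wrist":
        T=np.eye(4);T[:3,:3]=cv2.Rodrigues(s["tool_rot"])[0];T[:3,3]=s["tool_pos"]
        M=np.linalg.inv(T@f["T_tool_cam"]);f["R"]=M[:3,:3];f["t"]=M[:3,3]
    np.savez(f"pics/{name}.npz",**f);cv2.imwrite(f"pics/{name}.png",f["frame"][:,:,::-1]);return s,f
def yaw(s):
    R=cv2.Rodrigues(s["tool_rot"])[0];return np.degrees(np.arctan2(R[1,0],R[0,0])),R[:,2]
E
python3 - <<'E'
from h import *
s,f=snap("wrist","w1");snap("top","t1");snap("scene","s1")
print(s["t"],s["tool_pos"],yaw(s),s["force"])
E
```

```text
t: 1.1
tool_pos: [0.5296, -0.1999, 0.2309]
tool_rot: [-2.655, 1.68, 0.001]
force: [-0.3, -0.6, -0.2]
gripper_width: 0.0853
t: 1.4
tool_pos: [0.5274, -0.2029, 0.2312]
tool_rot: [2.652, -1.683, -0.001]
force: [0.1, -0.4, -0.3]
gripper_width: 0.085
1.4 [ 0.52744724 -0.20291859  0.23115918] (np.float64(-64.80773512783492), array([-6.05775093e-04,  9.99152197e-05, -9.99999812e-01])) [ 0.08948994 -0.42867295 -0.28654672]
```

View pics/w1.png

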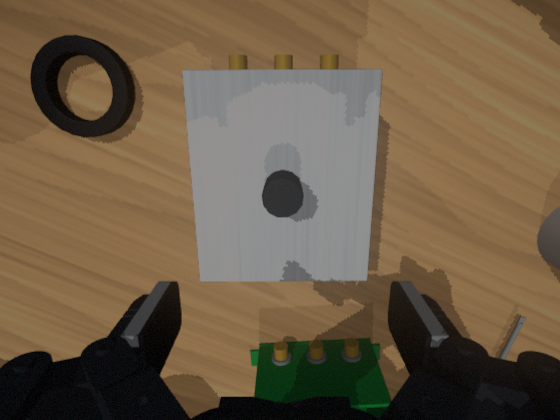

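The wrist view shows the aluminium lid with corners at (183,70), (382,70), (368,281) and (200,282). The knob is at (282,193), and the gold sockets at the top of the picture mark the box's +x side. The green look-alike is below, and the lid is the right target.

Run:
```python
from h import *
f=load("w1")
g=cv2.cvtColor(f["frame"],cv2.COLOR_RGB2HSV)
P=[ray(f,p,.105) for p in [(183,70),(382,70),(368,281),(200,282)]];print(rectfit(P))
# knob: dark blob
v=f["frame"].max(2);m=((v<62)&(np.arange(560)[None]>240)&(np.arange(560)[None]<325)&(np.arange(420)[:,None]>150)&(np.arange(420)[:,None]<240)).astype(np.uint8)
n,l,st,c=cv2.connectedComponentsWithStats(m);i=1+st[1:,4].argmax();print(st[i],c[i])
# top circle of knob is nearer camera; ends
for z in(.118,.128,.143):print(z,ray(f,c[i],z))
x0,y0,w,h=st[i][:4]
print("left/right mid",ray(f,(x0+w/2,y0+w/2),.143),ray(f,(x0+w/2,y0+h-w/2),.143))
s=load("s1")
print("scene knob",ray(s,(205+179*90/400,160+100*75/360),.143))
```

```text
(array([ 0.54033925, -0.19591366]), [np.float64(137.7207088496593), np.float64(163.3270434658828), np.float64(139.72943147102927), np.float64(164.31839062156146)], [np.float64(-64.74927819876739), np.float64(-154.05391472842734), np.float64(115.66215678389392), np.float64(25.24271269003014)])
[ 262  170   41   47 1493] [282.33422639 193.67649029]
0.118 [ 0.53730848 -0.19662794  0.118     ]
0.128 [ 0.53972408 -0.19555795  0.128     ]
0.143 [ 0.54334748 -0.19395298  0.143     ]
left/right mid [ 0.5453457  -0.19313475  0.143     ] [ 0.54165022 -0.19487126  0.143     ]
scene knob [ 0.53885444 -0.1973328   0.143     ]
```

```bash
python3 -m inch '[[[6,4,-20],[0,0,0],85],[[6,4,-25],[0,0,0],85],[[0,0,-25],[0,0,0],85],[[0,0,-20],[0,0,0],70],[[0,0,-12],[0,0,0],60],[[0,0,-8],[0,0,0],60],[[0,0,0],[0,0,0],60],[[0,0,0],[0,0,0],60]]'
python3 - <<'E'
from h import *
s,f=snap("wrist","w2");print(s["tool_pos"],s["force"],s["gripper_width"])
E
```

```text
t: 2.35
tool_pos: [0.5404, -0.1946, 0.1221]
tool_rot: [-2.653, 1.683, -0.002]
force: [-0.2, 1.0, -0.2]
gripper_width: 0.0599
[ 0.54037464 -0.19463131  0.12211967] [-0.15063985  0.97447747 -0.17511237] 0.05990020249090934
```

View pics/w2.png

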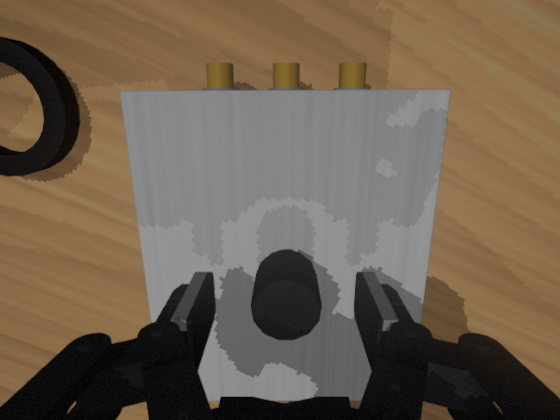

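The knob, at about (286,295), is centred between the fingers, whose inner edges are at columns 214 and 356. I'll lower 9 mm and close.

```bash
python3 -m inch '[[[0,0,-5],[0,0,0],50],[[0,0,-4],[0,0,0],40],[[0,0,0],[0,0,0],20],[[0,0,0],[0,0,0],20],[[0,0,0],[0,0,0],20],[[0,0,0],[0,0,0],20],[[0,0,0],[0,0,0],20]]' 60
```

```text
t: 3.1
tool_pos: [0.54, -0.1942, 0.1121]
tool_rot: [-2.653, 1.682, 0.001]
force: [0.0, -0.1, -3.0]
gripper_width: 0.0264
```

```bash
python3 -m inch '[[[0,0,3],[0,0,0],20],[[0,0,5],[0,0,0],20],[[0,0,10],[0,0,0],20],[[0,0,15],[0,0,0],20],[[0,0,15],[0,0,0],20],[[0,0,15],[0,0,0],20],[[0,0,15],[0,0,0],20],[[0,0,12],[0,0,0],20],[[0,0,0],[0,0,0],20]]'
python3 - <<'E'
from h import *
s,f=snap("wrist","w3");print(s["tool_pos"],s["force"],s["gripper_width"])
snap("top","t3"); snap("scene","s3")
E
```

```text
t: 4.0
tool_pos: [0.5407, -0.1946, 0.2044]
tool_rot: [-2.653, 1.682, -0.006]
force: [-0.8, 0.6, -3.3]
gripper_width: 0.0264
[ 0.5406561  -0.19457784  0.20442772] [-0.8238537   0.61263143 -3.28134145] 0.026369220031452097
```

View pics/w3.png

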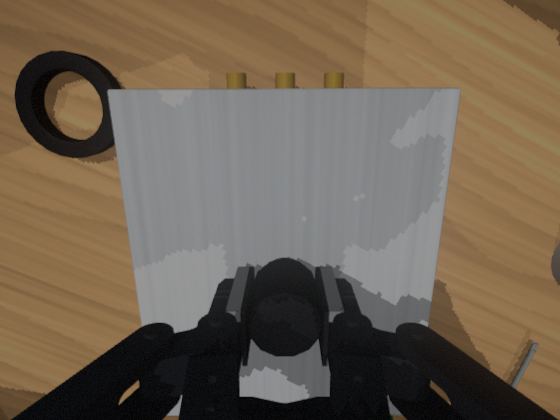

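View pics/s3.png

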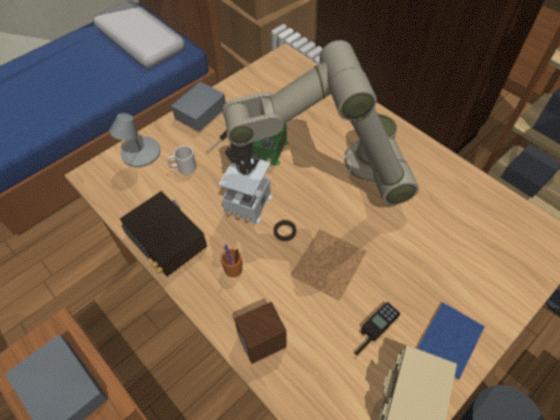

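The lid is held level and clear of the box; the knob stays between the pads at (285,310). I'll carry it to the mat.

```bash
python3 -m inch '[[[-1,10,0],[0,0,0],20],[[-2,20,0],[0,0,0],20],[[-3,30,0],[0,0,-1],20],[[-3,35,0],[0,0,-1],20],[[-4,35,0],[0,0,-1],20],[[-4,35,0],[0,0,-1],20],[[-4,35,0],[0,0,-1],20],[[-4,35,0],[0,0,-1],20],[[-4,35,0],[0,0,-1],20],[[-4,35,0],[0,0,-1],20]]'
python3 -m inch '[[[-3,35,0],[0,0,0],20],[[-2,30,0],[0,0,0],20],[[-1,20,0],[0,0,0],20],[[-1,15,0],[0,0,0],20],[[0,8,0],[0,0,0],20],[[0,0,0],[0,0,0],20],[[0,0,0],[0,0,0],20],[[0,0,0],[0,0,0],20]]'
python3 - <<'E'
from h import *
s,f=snap("wrist","w4");print(s["tool_pos"],yaw(s),s["force"],s["gripper_width"])
snap("top","t4"); snap("scene","s4")
E
```

```text
t: 5.15
tool_pos: [0.5056, 0.1135, 0.2022]
tool_rot: [2.529, -1.863, -0.001]
force: [0.8, -0.3, -3.7]
gripper_width: 0.0266
t: 5.95
tool_pos: [0.5002, 0.218, 0.2023]
tool_rot: [2.528, -1.865, 0.0]
force: [0.6, 0.7, -2.7]
gripper_width: 0.0265
[0.50018225 0.21795017 0.20229403] (np.float64(-72.81797320401097), array([-1.34719000e-04, -2.11515202e-04, -9.99999969e-01])) [ 0.55898212  0.73112597 -2.67394799] 0.026451878330114358
```

View pics/w4.png

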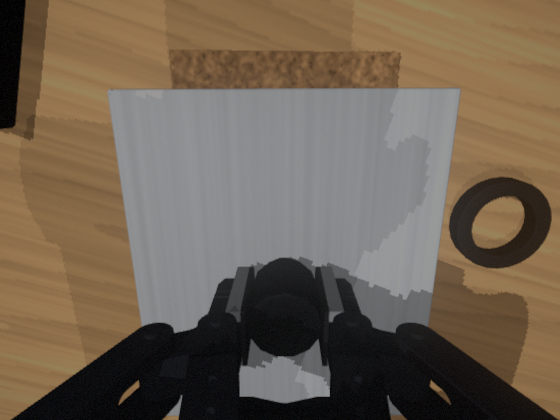

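View pics/t4.png

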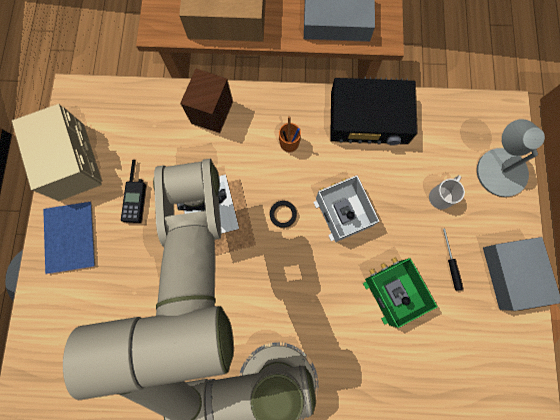

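The wrist view shows the lid edge at row 90 parallel to the mat edge at row 51, and centred between the mat corners at columns 170 and 400. The top view shows the box open, with the lever leaning at (350,215). I'll lower the lid.

```bash
python3 -m inch '[[[0,0,-10],[0,0,0],20],[[0,0,-20],[0,0,0],20],[[0,0,-25],[0,0,0],20],[[0,0,-25],[0,0,0],20],[[0,0,-25],[0,0,0],20],[[0,0,-25],[0,0,0],20],[[0,0,-20],[0,0,0],20],[[0,0,-12],[0,0,0],20],[[0,0,-6],[0,0,0],20],[[0,0,0],[0,0,0],20]]'
python3 -m inch '[[[0,0,-2],[0,0,0],20],[[0,0,-2],[0,0,0],20],[[0,0,-1],[0,0,0],20],[[0,0,-1],[0,0,0],20],[[0,0,0],[0,0,0],20],[[0,0,0],[0,0,0],20]]'
python3 - <<'E'
from h import *
s,f=snap("wrist","w5");print(s["tool_pos"],yaw(s),s["force"],s["gripper_width"])
E
```

```text
t: 7.1
tool_pos: [0.5, 0.2186, 0.034]
tool_rot: [2.529, -1.863, -0.001]
force: [0.8, -0.0, -2.1]
gripper_width: 0.0262
t: 7.7
tool_pos: [0.5001, 0.2187, 0.0284]
tool_rot: [-2.529, 1.863, -0.0]
force: [0.4, 0.0, -3.5]
gripper_width: 0.0263
[0.5001075  0.21871328 0.0284117 ] (np.float64(-72.75324217425677), array([ 1.39100495e-04,  9.22467418e-06, -9.99999990e-01])) [ 0.41252168  0.01286767 -3.46353735] 0.026281692322314556
```

View pics/w5.png

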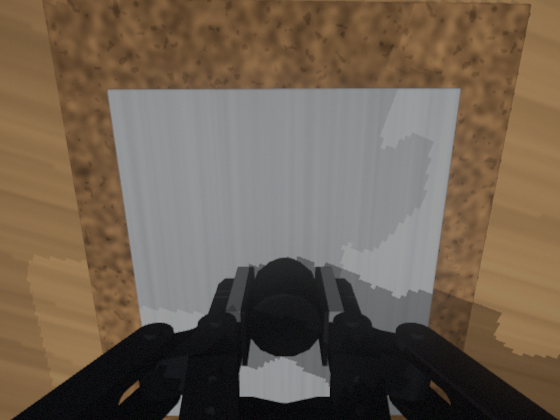

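The lid sits centred over the mat, with cork visible on all visible sides, and should have about 6 mm left to go. I'll lower it in 1 mm steps and watch the force.

```bash
python3 -m inch '[[[0,0,-1],[0,0,0],20],[[0,0,-1],[0,0,0],20],[[0,0,-1],[0,0,0],20],[[0,0,-1],[0,0,0],20],[[0,0,0],[0,0,0],20]]'
python3 -m inch '[[[0,0,-1],[0,0,0],20],[[0,0,0],[0,0,0],20],[[0,0,0],[0,0,0],20]]'; python3 -m inch '[[[0,0,-1],[0,0,0],20],[[0,0,0],[0,0,0],20],[[0,0,0],[0,0,0],20]]'
```

```text
t: 8.25
tool_pos: [0.5, 0.2187, 0.0242]
tool_rot: [2.529, -1.863, -0.0]
force: [1.0, 0.5, -1.9]
gripper_width: 0.0263
t: 8.55
tool_pos: [0.5001, 0.2187, 0.0233]
tool_rot: [2.529, -1.863, -0.0]
force: [0.0, 0.1, -2.9]
gripper_width: 0.0269
t: 8.85
tool_pos: [0.5, 0.2187, 0.0223]
tool_rot: [2.529, -1.863, -0.0]
force: [-0.6, -0.1, -3.3]
gripper_width: 0.0266
```

```bash
python3 -m inch '[[[0,0,-0.5],[0,0,0],20],[[0,0,0],[0,0,0],20],[[0,0,0],[0,0,0],20]]'; python3 -m inch '[[[0,0,-0.5],[0,0,0],20],[[0,0,0],[0,0,0],20],[[0,0,0],[0,0,0],20]]'
```

```text
t: 9.15
tool_pos: [0.5002, 0.2187, 0.022]
tool_rot: [-2.529, 1.863, -0.0]
force: [-0.8, -0.5, 0.3]
gripper_width: 0.0262
t: 9.45
tool_pos: [0.5001, 0.2187, 0.022]
tool_rot: [-2.529, 1.863, -0.001]
force: [-2.2, -0.9, 7.2]
gripper_width: 0.0265
```

The lid is down with gentle contact (about 7 N). I'll open and retract.

```bash
python3 -m inch '[[[0,0,0],[0,0,0],32],[[0,0,0],[0,0,0],40],[[0,0,0],[0,0,0],50],[[0,0,0],[0,0,0],60],[[0,0,0],[0,0,0],60],[[0,0,0],[0,0,0],60],[[0,0,10],[0,0,0],60],[[0,0,25],[0,0,0],60],[[0,0,35],[0,0,0],60],[[0,0,40],[0,0,0],60]]'
python3 -m inch '[[[0,0,30],[0,0,0],60],[[0,0,20],[0,0,0],60],[[0,0,10],[0,0,0],60],[[0,0,0],[0,0,0],60]]'
python3 - <<'E'
from h import *
s,f=snap("wrist","w6");print(s["t"],s["tool_pos"],yaw(s),s["force"],s["gripper_width"])
f,_=snap("top","t6"); 
a=cv2.imread("pics/t6.png")[165:255,300:400];
cv2.imwrite("pics/c6.png",cv2.hconcat([cv2.resize(a,(400,360),interpolation=2),cv2.resize(cv2.imread("pics/w6.png"),(400,360))]))
E
```

```text
t: 10.45
tool_pos: [0.4996, 0.2186, 0.1327]
tool_rot: [2.528, -1.863, -0.001]
force: [0.3, 0.1, 0.5]
gripper_width: 0.06
t: 10.85
tool_pos: [0.5003, 0.2188, 0.1926]
tool_rot: [-2.528, 1.862, -0.003]
force: [0.6, -0.4, -0.4]
gripper_width: 0.0597
10.85 [0.50032635 0.21881784 0.19255736] (np.float64(-72.74979962098459), array([ 2.34402330e-03,  4.83747936e-04, -9.99997136e-01])) [ 0.55674724 -0.38920832 -0.38319713] 0.05974816770663812
```

View pics/c6.png

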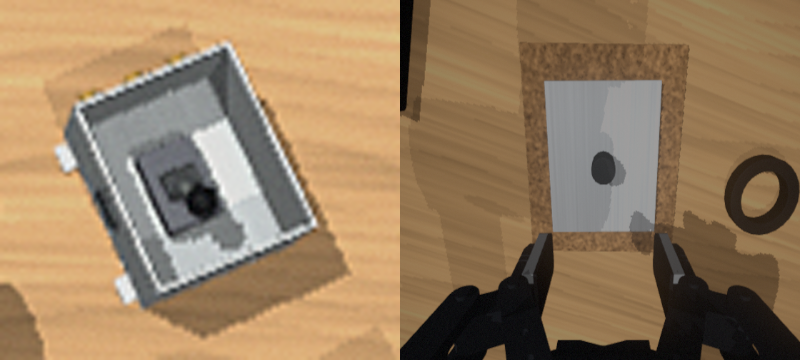

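The lid stands on the mat, knob up, with cork on all four sides. The box is open, and the lever ball at crop (202,203) is on the -x side. I'll go back over the box.

```bash
python3 -m inch '[[[1,-15,10],[0,0,0],60],[[1,-30,10],[0,0,1],60],[[1,-38,10],[0,0,1],60],[[1,-40,5],[0,0,1],60],[[1,-40,0],[0,0,1],60],[[1,-40,0],[0,0,1],60],[[1,-40,0],[0,0,1],60],[[1,-40,0],[0,0,1],60],[[1,-40,0],[0,0,1],60],[[1,-35,0],[0,0,0],60]]'
python3 -m inch '[[[1,-25,0],[0,0,0],50],[[0,-15,0],[0,0,0],50],[[0,-8,0],[0,0,0],50],[[0,0,0],[0,0,0],50],[[0,0,0],[0,0,0],50],[[0,0,0],[0,0,0],50]]'
python3 - <<'E'
from h import *
s,f=snap("wrist","w7");print(s["t"],s["tool_pos"],yaw(s),s["force"],s["gripper_width"])
t=load("t6");o=np.array([300,165])
print("top ball",ray(t,o+np.array((202,203))/4-.5,.067))
print("box",rectfit([ray(t,o+np.array(p)/4-.5,.1) for p in [(75,105),(231,44),(318,224),(154,300)]]))
E
```

```text
t: 11.95
tool_pos: [0.5093, -0.1421, 0.2261]
tool_rot: [2.652, -1.683, -0.002]
force: [0.2, 0.3, -0.7]
gripper_width: 0.0598
t: 12.55
tool_pos: [0.5111, -0.1863, 0.2265]
tool_rot: [-2.654, 1.681, 0.0]
force: [0.4, -0.2, 0.7]
gripper_width: 0.0501
12.55 [ 0.51109641 -0.18626587  0.22648197] (np.float64(-64.67978259766473), array([ 2.55201243e-05,  1.03338028e-04, -9.99999994e-01])) [ 0.35883809 -0.21999512  0.67804496] 0.0501450482486802
top ball [ 0.5180715  -0.20540512  0.067     ]
box (array([ 0.5397618 , -0.19411654]), [np.float64(132.89685469684844), np.float64(155.57320374161563), np.float64(139.99975304334723), np.float64(162.5146373238859)], [np.float64(-65.85465159378094), np.float64(-154.67830729878406), np.float64(116.98316282299734), np.float64(22.82760013205871)])
```

View pics/w7.png

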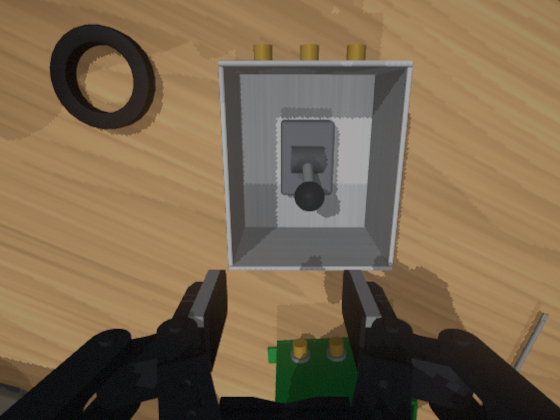

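The wrist view shows the open box with outer rim corners at (220,62), (412,62), (393,269) and (229,269). The lever ball is at (309,196), on the -x side away from the sockets.

Run:
```python
from h import *
f=load("w7")
c,L,A=rectfit([ray(f,p,.1) for p in [(220,62),(412,62),(393,270),(229,270)]]);print(c,L,A)
v=f["frame"].max(2);m=((v<50)).astype(np.uint8);m[:,:290]=0;m[:,330:]=0;m[:178]=0;m[215:]=0
n,l,st,cc=cv2.connectedComponentsWithStats(m);i=1+st[1:,4].argmax();print(st[i],cc[i])
for z in(.067,.070):
    b=ray(f,cc[i],z);d=b[:2]-c;a=np.radians(25.2);u=np.array([np.cos(a),np.sin(a)]);w=np.array([-u[1],u[0]]);print(b,d@u*1000,d@w*1000)
```

```text
[ 0.54082274 -0.19637623] [np.float64(132.21070263547), np.float64(158.5063033326875), np.float64(135.05057453641174), np.float64(158.54992824363518)] [np.float64(-64.62101327608303), np.float64(-154.04495198659293), np.float64(115.39881564063192), np.float64(24.92862298151077)]
[295 182  29  29 620] [309.19354839 195.77258065]
[ 0.51812532 -0.2066934   0.067     ] -24.930074844408125 0.3288391134740039
[ 0.51876547 -0.20615531  0.07      ] -24.121744914286264 0.5431541395961523
```

```bash
python3 -m inch '[[[4,-10,-10],[0,0,0],50],[[3.5,-10,-20],[0,0,0],50],[[0,0,-30],[0,0,0],50],[[0,0,-30],[0,0,0],50],[[0,0,-20],[0,0,0],50],[[0,0,-10],[0,0,0],50],[[0,0,-5],[0,0,0],50],[[0,0,0],[0,0,0],50],[[0,0,0],[0,0,0],50]]'
python3 - <<'E'
from h import *
s,f=snap("wrist","w8");print(s["t"],s["tool_pos"],yaw(s),s["force"],s["gripper_width"])
E
```

```text
t: 13.5
tool_pos: [0.519, -0.2076, 0.1022]
tool_rot: [2.653, -1.682, 0.003]
force: [-0.4, -0.3, -0.8]
gripper_width: 0.05
13.5 [ 0.51903901 -0.20758814  0.10215738] (np.float64(-64.75095248838736), array([ 1.39487057e-03, -9.34166913e-04, -9.99998591e-01])) [-0.43188262 -0.30909796 -0.78314711] 0.05000543862098782
```

View pics/w8.png

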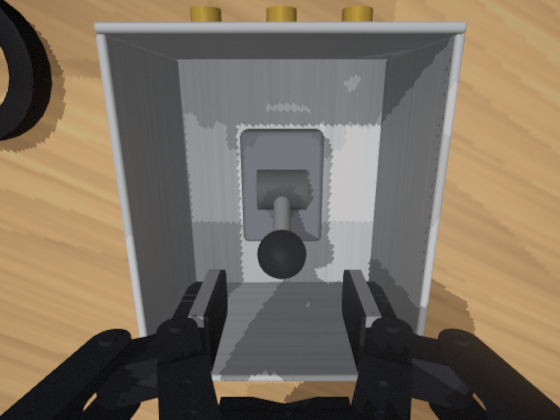

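The ball at (282,255) is centred between the fingers at columns 227 and 343, and the walls are clear. I'll descend around it and close lightly.

```bash
python3 - <<'E'
from h import *
f=load("w8");print(ray(f,(282,254.5),.069))
E
python3 -m inch '[[[0,0.5,-10],[0,0,0],50],[[0,0.5,-15],[0,0,0],50],[[0,0,-15],[0,0,0],50],[[0,0,-8],[0,0,0],50],[[0,0,-4],[0,0,0],50],[[0,0,0],[0,0,0],50],[[0,0,0],[0,0,0],50]]' 25
```

```text
[ 0.51803054 -0.20679228  0.069     ]
t: 14.25
tool_pos: [0.5188, -0.2064, 0.0498]
tool_rot: [2.653, -1.682, 0.001]
force: [0.0, 0.1, 0.5]
gripper_width: 0.0498
```

```bash
python3 -m inch '[[[0,0,0],[0,0,0],40],[[0,0,0],[0,0,0],30],[[0,0,0],[0,0,0],20],[[0,0,0],[0,0,0],18],[[0,0,0],[0,0,0],18],[[0,0,0],[0,0,0],18]]' 25
python3 - <<'E'
from h import *
s,f=snap("wrist","w9")
E
```

```text
t: 14.85
tool_pos: [0.5185, -0.2063, 0.0497]
tool_rot: [2.653, -1.682, 0.0]
force: [-2.4, 0.9, 5.2]
gripper_width: 0.0242
```

View pics/w9.png

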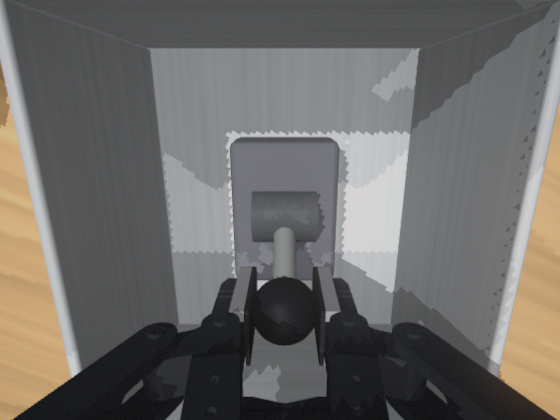

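```bash
python3 -m inch '[[[3.6,1.7,2],[0,0,0],18],[[3.6,1.7,1.7],[0,0,0],18],[[3.8,1.8,1.3],[0,0,0],18],[[3.8,1.8,1],[0,0,0],18],[[3.8,1.8,0.5],[0,0,0],18],[[3.8,1.8,0.2],[0,0,0],18],[[0,0,0],[0,0,0],18]]'
```

```text
t: 15.6
tool_pos: [0.5416, -0.1953, 0.056]
tool_rot: [-2.653, 1.682, -0.001]
force: [-1.4, 0.6, 0.7]
gripper_width: 0.0244
```

```bash
python3 -m inch '[[[3.8,1.8,-0.2],[0,0,0],18],[[3.8,1.8,-0.5],[0,0,0],18],[[3.8,1.8,-1],[0,0,0],18],[[3.8,1.8,-1.3],[0,0,0],18],[[3.6,1.7,-1.7],[0,0,0],18],[[3.6,1.7,-2],[0,0,0],18],[[0,0,0],[0,0,0],18]]'
python3 -m inch '[[[1.8,0.8,-1.2],[0,0,0],18],[[1.4,0.7,-1],[0,0,0],18],[[0,0,0],[0,0,0],18]]'
```

```text
t: 16.3
tool_pos: [0.5645, -0.1846, 0.0494]
tool_rot: [-2.653, 1.681, -0.002]
force: [0.3, 2.6, 3.5]
gripper_width: 0.0242
t: 16.6
tool_pos: [0.5674, -0.1832, 0.0476]
tool_rot: [-2.652, 1.681, -0.002]
force: [0.6, 3.1, 6.3]
gripper_width: 0.0241
```

```bash
python3 -m inch '[[[1.5,0.7,-1.1],[0,0,0],18],[[0,0,0],[0,0,0],18],[[0,0,0],[0,0,0],18]]'
python3 - <<'E'
from h import *
s,f=snap("wrist","w10");print(s["tool_pos"],s["force"])
E
```

```text
t: 16.9
tool_pos: [0.5689, -0.1826, 0.0465]
tool_rot: [-2.652, 1.682, -0.003]
force: [0.1, 3.3, 5.0]
gripper_width: 0.0243
[ 0.56888635 -0.18257811  0.04647074] [0.0826975  3.3258079  4.95406883]
```

View pics/w10.png

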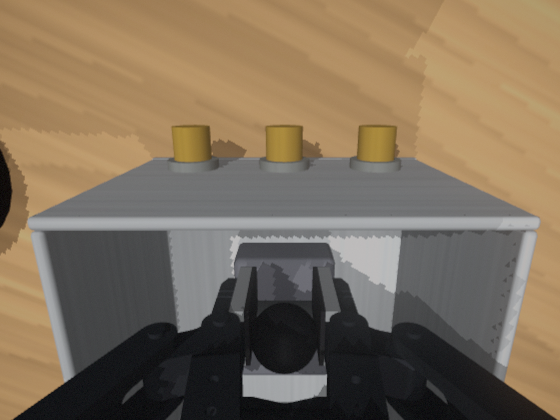

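Run:
```python
from h import *
from station import *
s=sense();f=load("w10")
for z in (.064,.067,.07,.073):print(z,ray(f,(285,338),z))
f=load("w9");print(ray(f,(285,310),.069))
import cv2
snap("top","t10");a=cv2.imread("pics/t10.png")[150:260,290:410];cv2.imwrite("pics/c10.png",cv2.resize(a,None,fx=5,fy=5,interpolation=2))
```

```text
0.064 [ 0.55541258 -0.18929593  0.064     ]
0.067 [ 0.55743384 -0.18833088  0.067     ]
0.07 [ 0.55945511 -0.18736583  0.07      ]
0.073 [ 0.56147637 -0.18640078  0.073     ]
[ 0.51801276 -0.20682871  0.069     ]
```

View pics/c10.png

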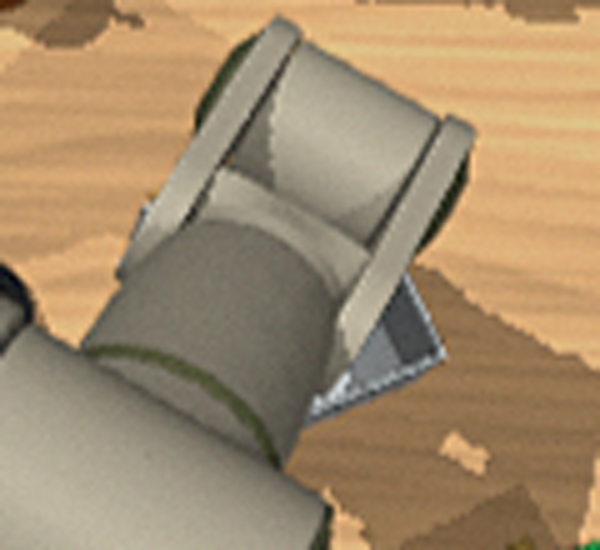

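The ball slipped back in the pads: its image moved from (285,310) to (285,338), which puts it about 21 mm past centre, not 28. I'll release, and then push it home from behind with closed fingers.

```bash
python3 -m inch '[[[0,0,0],[0,0,0],30],[[0,0,0],[0,0,0],45],[[0,0,0],[0,0,0],50],[[0,0,0],[0,0,0],50],[[0,0,15],[0,0,0],50],[[0,0,25],[0,0,0],50],[[0,0,25],[0,0,0],50],[[-15,-7,10],[0,0,0],30],[[-15,-7,0],[0,0,0],10],[[-6,-3,0],[0,0,0],0]]' 40
python3 -m inch '[[[0,0,0],[0,0,0],0],[[0,0,0],[0,0,0],0],[[0,0,0],[0,0,0],0],[[0,0,0],[0,0,0],0]]'
python3 - <<'E'
from h import *
s,f=snap("wrist","w11");print(s["t"],s["tool_pos"],yaw(s),s["force"],s["gripper_width"])
E
```

```text
t: 18.0
tool_pos: [0.5303, -0.2005, 0.1207]
tool_rot: [2.652, -1.683, -0.002]
force: [-0.2, -0.6, -1.1]
gripper_width: 0.0064
t: 18.4
tool_pos: [0.5323, -0.1997, 0.1207]
tool_rot: [-2.654, 1.682, 0.001]
force: [0.5, 0.1, 0.8]
gripper_width: 0.0003
18.4 [ 0.53233866 -0.19966867  0.12071844] (np.float64(-64.72981071910186), array([-2.39340406e-04,  2.25684661e-04, -9.99999946e-01])) [0.48205    0.14749299 0.81337526] 0.0002941526916491583
```

View pics/w11.png

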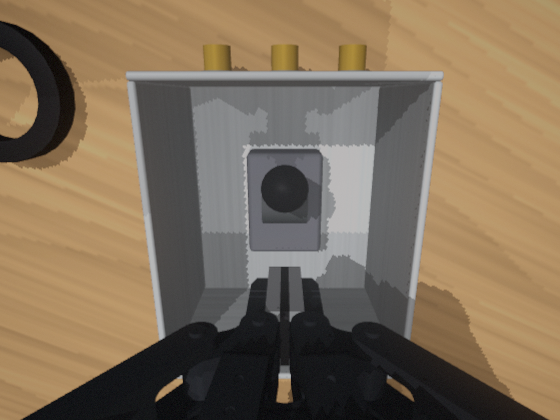

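Run:
```python
from h import *
f=load("w11");c=np.array([.5408,-.1964]);a=np.radians(25.1);u=np.array([np.cos(a),np.sin(a)]);w=np.array([-u[1],u[0]])
for z in(.069,.072,.075):
    b=ray(f,(285,188.5),z);print(z,b,(b[:2]-c)@u,(b[:2]-c)@w)
t=np.array([.5323,-.1997]);print((t-c)@u,(t-c)@w)
```

```text
0.069 [ 0.5603452  -0.18683689  0.069     ] 0.021756193257292097 0.0003689948300078954
0.072 [ 0.56101746 -0.18651421  0.072     ] 0.022501841407048268 0.000376026370964516
0.075 [ 0.56168971 -0.18619154  0.075     ] 0.023247489556804446 0.0003830579119211617
-0.00909719288665443 0.0006173180565990377
```

```bash
python3 -m inch '[[[-3,-1.5,-10],[0,0,0],0],[[0,0,-20],[0,0,0],0],[[0,0,-20],[0,0,0],0],[[0,0,-13],[0,0,0],0],[[0,0,-5],[0,0,0],0],[[0,0,0],[0,0,0],0],[[4,1.9,0],[0,0,0],0],[[4,1.9,0],[0,0,0],0],[[0,0,0],[0,0,0],0]]'
```

```text
t: 19.35
tool_pos: [0.5379, -0.1974, 0.0536]
tool_rot: [-2.654, 1.681, -0.002]
force: [0.4, -0.0, -0.7]
gripper_width: 0.0002
```

```bash
python3 -m inch '[[[1.8,0.8,0],[0,0,0],0],[[1.8,0.8,0],[0,0,0],0],[[1.8,0.8,0],[0,0,0],0],[[0,0,0],[0,0,0],0]]'
```

```text
t: 19.75
tool_pos: [0.5425, -0.1951, 0.053]
tool_rot: [2.653, -1.682, -0.0]
force: [-2.3, -1.2, 0.5]
gripper_width: -0.0003
```

```bash
python3 -m inch '[[[1.4,0.6,0],[0,0,0],0],[[0,0,0],[0,0,0],0],[[0,0,0],[0,0,0],0]]';python3 -m inch '[[[1.4,0.6,0],[0,0,0],0],[[0,0,0],[0,0,0],0],[[0,0,0],[0,0,0],0]]'
```

```text
t: 20.05
tool_pos: [0.5439, -0.1946, 0.053]
tool_rot: [-2.653, 1.682, -0.0]
force: [-1.4, -0.0, 0.1]
gripper_width: -0.0004
t: 20.35
tool_pos: [0.5449, -0.1941, 0.0529]
tool_rot: [2.653, -1.682, -0.001]
force: [-5.0, -1.8, -0.0]
gripper_width: 0.0002
```

```bash
python3 -m inch '[[[0.9,0.4,0],[0,0,0],0],[[0,0,0],[0,0,0],0],[[0,0,0],[0,0,0],0]]';python3 -m inch '[[[0.9,0.4,0],[0,0,0],0],[[0,0,0],[0,0,0],0],[[0,0,0],[0,0,0],0]]'
```

```text
t: 20.65
tool_pos: [0.545, -0.194, 0.0529]
tool_rot: [2.652, -1.681, -0.003]
force: [-8.6, -4.1, 0.9]
gripper_width: 0.0001
t: 20.95
tool_pos: [0.5452, -0.1939, 0.0528]
tool_rot: [2.651, -1.681, -0.006]
force: [-13.1, -6.9, 2.9]
gripper_width: 0.0001
```

The force is climbing with no motion, so the lever is at its stop. I'll back off and check.

```bash
python3 -m inch '[[[-4,-1.9,0],[0,0,0],0],[[-6,-2.8,0],[0,0,0],0],[[0,0,10],[0,0,0],0],[[0,0,25],[0,0,0],0],[[0,0,35],[0,0,0],0],[[0,0,35],[0,0,0],0],[[0,0,35],[0,0,0],0],[[0,0,20],[0,0,0],0],[[0,0,0],[0,0,0],0],[[0,0,0],[0,0,0],0]]'
python3 - <<'E'
from h import *
s,f=snap("wrist","w12");print(s["t"],s["tool_pos"],yaw(s),s["force"])
E
```

```text
t: 21.95
tool_pos: [0.5371, -0.1976, 0.2132]
tool_rot: [-2.653, 1.682, -0.001]
force: [-0.1, -0.6, 0.4]
gripper_width: 0.0003
21.95 [ 0.53706402 -0.19764085  0.21319456] (np.float64(-64.74714871276336), array([ 6.51340259e-04, -7.66219452e-05, -9.99999785e-01])) [-0.08301302 -0.57457689  0.37068353]
```

View pics/w12.png

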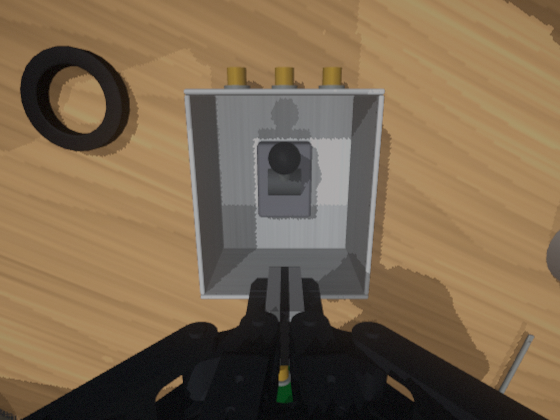

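The ball at (285,157) is now toward the sockets. I'll measure it, then move the arm clear and check the whole desk.

```bash
python3 -m inch '[[[-20,-20,10],[0,0,0],0],[[-35,-35,0],[0,0,0],0],[[-35,-35,0],[0,0,0],0],[[-35,-35,0],[0,0,0],0],[[-35,-35,0],[0,0,0],0],[[-35,-35,0],[0,0,0],0],[[-35,-35,0],[0,0,0],0],[[-20,-30,0],[0,0,0],0],[[0,-10,0],[0,0,0],0],[[0,0,0],[0,0,0],0]]'
python3 - <<'E'
from h import *
f=load("w12");c=np.array([.5408,-.1964]);a=np.radians(25.1);u=np.array([np.cos(a),np.sin(a)])
b=ray(f,(284.5,157),.067);print("wrist ball s",b,(b[:2]-c)@u)
s,t=snap("top","t12");snap("scene","s12");print(s["t"],s["tool_pos"],s["force"])
a=cv2.imread("pics/t12.png")[165:255,300:400];b=cv2.imread("pics/t12.png")[165:255,170:270]
cv2.imwrite("pics/c12.png",cv2.hconcat([cv2.resize(a,(400,360),interpolation=2),cv2.resize(b,(400,360),interpolation=2)]))
E
```

```text
t: 23.0
tool_pos: [0.2868, -0.4685, 0.2217]
tool_rot: [-2.65, 1.684, 0.002]
force: [-0.4, 0.5, -0.7]
gripper_width: 0.0
wrist ball s [ 0.56722796 -0.1835846   0.067     ] 0.02936862151246824
23.0 [ 0.2867508  -0.46848876  0.22169788] [-0.41331132  0.51352357 -0.6697495 ]
```

View pics/c12.png

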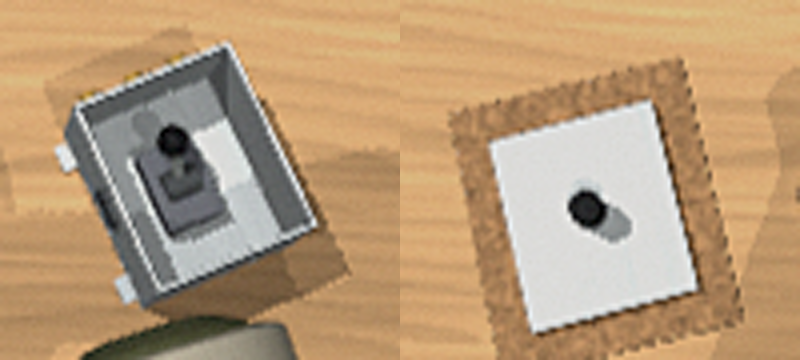

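View pics/t12.png

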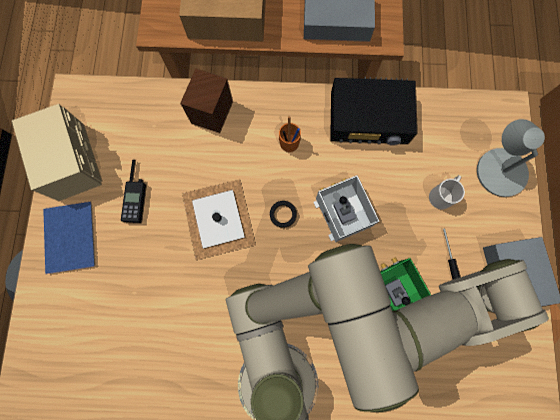

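The lid lies inside the cork on all sides, with its knob up at (217,217). The lever ball at (343,200) is on the socket side, and the tape, scanner, cup, mug and screwdriver are where they started.

```bash
python3 -c "
from station import job_done;print(job_done())"
```

```text
the job is handed in; nothing more can be done
None
```

The changeover is done and the job is handed in at about 23 s of the 58 s limit. The lid is on the cork mat, the lever is thrown to its far side, and the box is left open.

- **Lid:** I lifted it by its knob and set it down knob up. The force reading when it touched the mat was about 7 N. The last top view shows cork visible on all four sides of it.
- **Lever:** My first try, gripping the ball, slipped about 7 mm short of the stop. I released it and pushed from behind with closed fingers until it stopped moving and the force rose to about 15 N. The wrist camera then put the ball 29 mm past the box's middle on the socket side. The stop is at 28 mm, so the difference is within calibration error.
- **Everything else:** By eye in the top view, the tape roll, scanner, pen cup, mug and screwdriver are where they started. The arm was clear of everything at hand-in, and no check failed at the end.

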